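Sweep the stray chocolates off the slate

TASK

Close the fingers and gently sweep the three stray gold-foil chocolates along the slate display board and off its end, so that all three drop into the white tray. Push them with the closed fingers only: do not pinch, press down on or pick up any chocolate. Leave the four pastries on the board where they stand.

Things in the scene. Friction and masses are not known exactly. Their poses are not given: they have to be found in the camera images.
- board: Fixed dark slate slab, 260 mm (its x) by 340 mm (its y), flat top 45 mm above the table. Origin at its underside's centre, z up. Brass rims, 4 mm wide and 10 mm high, run along both long edges (inside the 260 mm); the ends (y = -170 and +170 mm) have none. One end meets the tray, the other a fixed blue gift box (206 by 106 mm, 70 mm high, 6 mm from the board); which end is which changes.
- tray: Fixed white open tray, 260 mm (its x) by 115 mm (its y), 42 mm high, walls and floor 4 mm thick. Origin at its underside's centre, z up, axes parallel to the board's. Its long wall stands 1.5 mm from one end of the board, its rim 3 mm below the board's top; its centre lies 229 mm from the board's centre along the board's +y or -y.
- choc_a: A stray gold-foil chocolate: a low round dome, 30 mm in diameter, 17 mm high (sides upright for the lowest 10 mm), 14 to 28 g. Loose; slides on its flat underside, does not roll. Origin at its underside's centre, z up. Starts on the board at most 40 mm from the centre line along its y; the three are at least 66 mm apart along y.
- choc_b: A stray gold-foil chocolate: a low round dome, 30 mm in diameter, 17 mm high (sides upright for the lowest 10 mm), 14 to 28 g. Loose; slides on its flat underside, does not roll. Origin at its underside's centre, z up. Starts on the board at most 40 mm from the centre line along its y; the three are at least 66 mm apart along y.
- choc_c: A stray gold-foil chocolate: a low round dome, 30 mm in diameter, 17 mm high (sides upright for the lowest 10 mm), 14 to 28 g. Loose; slides on its flat underside, does not roll. Origin at its underside's centre, z up. Starts on the board at most 40 mm from the centre line along its y; the three are at least 66 mm apart along y.
- tart_red: Small round tart with red berries, 44 mm in diameter, 32 mm high. Origin at the centre of its underside, z up. Loose, 50-60 g; stands near one of the board's long rims, 95 to 101 mm from the board's centre line, and must stay there.
- tart_blue: Small round tart with dark blue berries, 44 mm in diameter, 32 mm high. Origin at the centre of its underside, z up. Loose, 50-60 g; stands near one of the board's long rims, 95 to 101 mm from the board's centre line, and must stay there.
- macaron: Pink macaron, 44 mm in diameter, 27 mm high. Origin at the centre of its underside, z up. Loose, 50-60 g; stands near one of the board's long rims, 95 to 101 mm from the board's centre line, and must stay there.
- petit_four: Square layered chocolate cake, 34 by 34 mm, 39 mm high with its berry. Origin at the centre of its underside, z up. Loose, 50-60 g; stands near one of the board's long rims, 95 to 101 mm from the board's centre line, and must stay there.
Not all that is in view belongs to the job. Leave any black or turquoise look-alike of the choc_c alone.

How it is judged (in metres and radians):
At the end, for the whole second after the job is handed in: All three chocolates lie at rest inside the tray (origins within its walls and lower than 40 mm above the table), and each of the four pastries stands upright (within 0.2 rad) within 15 mm of where it started (x of choc_a in the frame of tray between -0.128 and 0.128 m and y of choc_a in the frame of tray between -0.0555 and 0.0555 m and height (world z) of each of choc_a, choc_b, choc_c below 0.04 m and linear speed of each of choc_a, choc_b, choc_c below 0.02 m/s and x of choc_b in the frame of tray between -0.128 and 0.128 m and y of choc_b in the frame of tray between -0.0555 and 0.0555 m and x of choc_c in the frame of tray between -0.128 and 0.128 m and y of choc_c in the frame of tray between -0.0555 and 0.0555 m and distance of each of tart_red, tart_blue, macaron, petit_four from where it was at the start of the episode below 0.015 m and angle between each of tart_red, tart_blue, macaron, petit_four's own z axis and vertical below 0.2 rad); the robot touches nothing.
It fails at once if a chocolate is lifted more than 20 mm off the board (height (world z) of any of choc_a, choc_b, choc_c above 0.065 m).
It fails at once if a chocolate is pinched or squeezed (fingers press on it with more than 6 N) (contact force between the fingers and choc_a above 6 N or contact force between the fingers and choc_b above 6 N or contact force between the fingers and choc_c above 6 N).
It fails at once if one of the four pastries is moved by more than 15 mm (distance of any of tart_red, tart_blue, macaron, petit_four from where it was at the start of the episode above 0.015 m).
It also fails if it takes over 64 s, if anything falls off the work surface, if the arm or the gripper's body presses on something with over 40 N, if the wrist force passes 120 N, or if a joint passes its speed limit or range.

ROBOT

A 7-joint arm with a two-finger parallel gripper is mounted at the origin on the work surface. World frame = base frame: x ahead of the robot, y to its left, z up, the work surface at z = 0. Lengths are in mm, angles in rad, forces in N, time in s.
With the tool pointing down it reaches from about 425 to 1025 mm from the base axis. Payload 9.4 kg.
Tool frame: the origin (TCP) lies on the centre line of the jaws, within the pads' length; the fingertips stand arm.finger_overhang ahead of it and the grasp point (between the pads) lies 5 mm behind it (arm.finger_overhang is the distance from the TCP to the fingertips, in mm); z points along the fingers, y is the line along which they close (so a half turn about z gives the same grasp; the last joint's range is limited). The gripper opens to 85 mm and grips with 20 to 120 N. Pads are 22 mm wide; open, the fingers measure 114 mm over their backs; the gripper's body (76 mm by 85 mm) begins 54 mm behind the grasp point. The pads swing forward as they close: fully open they stand 13 mm farther back than shut.
Start: joints at [-1.374, 0.599, -0.003, 1.599, 0.002, 0.943, -0.08], TCP at [196.038, 697.992, 245.275] pointing down, gripper open.
Joint ranges: [-2.57, 2.57], [-0.35, 1.97], [-1.29, 1.29], [0.11, 2.56], [-1.05, 4.19], [0.11, 1.86], [-2.63, 2.63]. Speed limits (rad/s): [2.22, 2.22, 3.01, 3.01, 3.14, 3.14, 3.14].

INTERFACE

Orientations are given as [roll, pitch, yaw] about the fixed x, y, z axes, in that order (R = Rz(yaw) Ry(pitch) Rx(roll)).
In Python, from workcell import arm, get_obs, vision, order gives the robot as it stands. Calls block until the motion is done:
- arm.reach(position, orientation): joint-space move of the TCP to a pose.
- arm.move_linear(position, v=150, frame=None, max_force=None): straight line of the TCP; frame=None keeps the orientation; v is the mean speed in mm/s. With max_force (N) it stops when the force on the tool has changed by that much, and returns True; else False.
- arm.move_j(angles): joint-space move.
- arm.set_gripper(opening): opening from 0.0 (shut) to 1.0 (fully open); the grip force is fixed at half the most; returns when the fingers have stopped.
- arm.sleep(seconds).
- arm.solve_ik(position, orientation): joint angles nearest the present ones, or None.
- get_obs(): the state.
- vision.snapshot(name): name is "scene" or "top" or "wrist"; returns the picture (400x640x3 uint8, red, green, blue); there is no depth.
- vision.calibration(name): a dict with "fx", "fy", "cx", "cy" (pixels), "cam_to_world" (4x4, takes a point from camera to world coordinates); the wrist camera has in their place "hand_eye" (4x4, takes a point from camera to tool coordinates, whose origin is the TCP and whose axes are the flange's). Camera axes: x right, y up, looking along -z (the intrinsics and any distortion apply to the point x, -y, -z); pixel columns grow to the right and rows downward; lengths in mm; the calibration is good to about 2 mm. A picture is of the moment at which its call begins: read the wrist's pose just before it. calibration takes no time and is no camera call.
A pose or a line that the arm cannot do raises arm.PlanningError and nothing moves.
- order.sign_off(): hands the job in; it is judged then, once.
The state is a dict: "t": time; "joint_positions": joint angles; "qvel": joint speeds; "joint_torque": joint torques, N m; "tcp_pos": TCP position; "eef_rot": TCP orientation; "ft_force": force on the tool from outside, world axes, zero at the start; "torque": the same for the moment, N m; "finger_gap": opening from 0.0 (shut) to 1.0 (fully open); "grasp_force": force on a finger pad.
Only numpy, scipy, OpenCV 4.12 (cv2) and the standard library are available. Lean on these libraries where they do the work, as an engineer would, in place of code of your own. Each camera call takes 0.05 s, during which the arm holds its last target. There are 200 camera calls.

## Working session

There is one attempt and no reset: what is moved stays moved. The work goes in short steps, each a Python script; the robot and the scene stay as the last script left them, time stands still between calls to the robot, and variables do not carry over. Pictures are saved under pics/ and viewed, at most 10 in all, crops included, and the job is handed in when it is done.

```bash
mkdir -p pics; ls; python3 - <<'E'
from workcell import arm,get_obs,vision
import cv2,numpy as np
for n in("top","scene"):
    im=vision.snapshot(n); cv2.imwrite(f"pics/{n}0.png",im[:,:,::-1])
    c=vision.calibration(n); print(n,{k:(np.round(v,4).tolist()) for k,v in c.items()})
print(arm.finger_overhang, get_obs()["tcp_pos"],get_obs()["eef_rot"],get_obs()["t"])
E
```

```text
pics
top {'fx': 496.1227, 'fy': 496.1227, 'cx': 316.8787, 'cy': 194.8893, 'cam_to_world': [[-0.0288, 0.9977, -0.0606, 469.7407], [-0.9993, -0.0302, -0.0215, 21.4084], [-0.0232, 0.06, 0.9979, 817.6202], [0.0, 0.0, 0.0, 1.0]]}
scene {'fx': 385.6841, 'fy': 385.6841, 'cx': 325.8174, 'cy': 196.0482, 'cam_to_world': [[-0.4322, -0.682, 0.59, 913.4618], [0.9017, -0.3152, 0.2961, 201.5654], [-0.016, 0.66, 0.7511, 560.9093], [0.0, 0.0, 0.0, 1.0]]}
14.0 [195.93975825 697.59026993 244.50451322] [-3.14018578e+00  1.46919392e-04  2.86785121e+00] 0.1
```

View pics/top0.png

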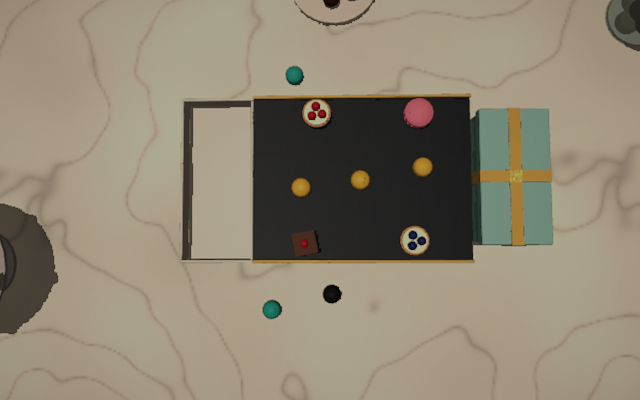

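View pics/scene0.png

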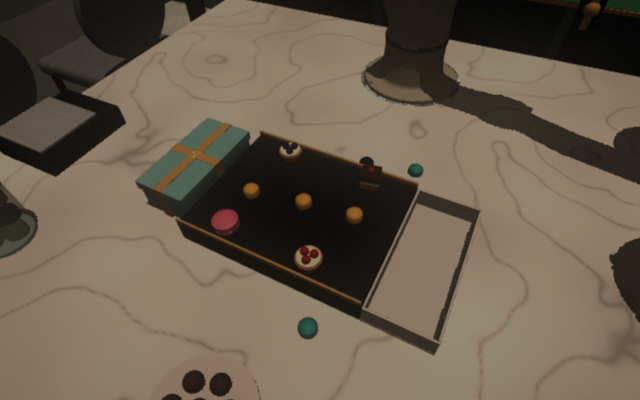

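The top view shows the tray at the left (+y) and the gift box at the right.

- Gold chocolates: (301,187), (360,180) and (423,167).
- Possible look-alikes: turquoise at (294,75) and (272,309), black at (332,294), and dark ones on the plate near (330,5). All of these are off the board.
- Pastries: red tart (317,113), macaron (419,113), petit four (305,243), blue tart (415,240).

In the scene view the chocolates are at about (354,215), (304,201) and (251,190).

Next I'll segment and triangulate the chocolates, fit the board, and make one close crop.

```bash
cat > h.py <<'E'
import numpy as np,cv2
from workcell import arm,get_obs,vision
def ray(n,px):
    c=vision.calibration(n);T=c["cam_to_world"]; u,v=px
    d=np.array([(u-c["cx"])/c["fx"],-(v-c["cy"])/c["fy"],-1]); d=T[:3,:3]@d
    return T[:3,3].copy(),d/np.linalg.norm(d)
def onz(n,px,z):
    o,d=ray(n,px); return o+d*(z-o[2])/d[2]
def tri(p,q):
    (a,d),(b,e)=ray("top",p),ray("scene",q)
    s=np.linalg.lstsq(np.c_[d,-e],b-a,rcond=None)[0]
    x,y=a+s[0]*d,b+s[1]*e; return (x+y)/2,np.linalg.norm(x-y)
def gold(im,box,amin=60):
    u0,v0,u1,v1=box; h=cv2.cvtColor(im,cv2.COLOR_RGB2HSV)[v0:v1,u0:u1]
    m=cv2.inRange(h,(10,120,90),(28,255,255))
    n,_,st,ce=cv2.connectedComponentsWithStats(m)
    return [(ce[i]+[u0,v0],st[i,2:].tolist()) for i in range(1,n) if st[i,4]>amin and st[i,2]<40 and st[i,3]<40]
E
python3 - <<'E'
from h import *
t=cv2.imread("pics/top0.png")[:,:,::-1].copy();s=cv2.imread("pics/scene0.png")[:,:,::-1].copy()
G=sorted(gold(t,(190,110,468,250)),key=lambda g:g[0][0]); S=sorted(gold(s,(235,170,380,240)),key=lambda g:-g[0][0])
for g,q in zip(G,S):
    print("choc",g[0].round(1),g[1],q[0].round(1),q[1],*[a.round(1) for a in tri(g[0],q[0])],onz("top",g[0],54).round(1))
print(len(G),len(S))
for n,p,q in(("red",(317,113),(308,258)),("pink",(419,113),(225,222)),("pf",(305,243),(371,172)),("blue",(415,240),(290,151)),
  ("cornTL",(253,98),(362,303)),("cornBL",(253,261),(417,184)),("cornTR",(470,96),(179,218))): print(n,*[a.round(1) for a in tri(p,q)])
h=cv2.cvtColor(t,cv2.COLOR_RGB2HSV);m=cv2.inRange(h,(10,90,60),(30,255,255))
for r0,r1 in((92,102),(257,267)):
    v,u=np.nonzero(m[r0:r1,257:466]);W=np.array([onz("top",(a+257,b+r0),55)[:2] for a,b in zip(u,v)])
    k=np.polyfit(W[:,1],W[:,0],1);print("rim x=",k, len(W),v.mean()+r0)
g=cv2.cvtColor(t,cv2.COLOR_RGB2GRAY)
for r in(120,150,180,210,235):
    print(r,g[r,248:258].tolist(),g[r,466:480].tolist())
cv2.imwrite("pics/crop.png",cv2.resize(t[80:270,180:480,::-1],None,fx=2.6,fy=2.6,interpolation=cv2.INTER_CUBIC))
E
```

```text
choc [300.3 186.8] [19, 19, 276] [354.1 212.9] [15, 13, 157] [529.6  62.2  54.8] 1.7 [529.4  63.1  54. ]
choc [316.1 119.7] [29, 17, 94] [303.  199.2] [15, 12, 143] [614.3  26.  161.1] 17.2 [633.3  35.6  54. ]
choc [359.7 179.2] [19, 19, 278] [250.6 188.4] [15, 12, 134] [561.5 -62.3  95.4] 89.6 [538.4 -28.9  54. ]
5 3
red [643.1  33.5  58.4] 0.9
pink [ 638.2 -124.    55.9] 0.6
pf [443.4  57.2  71.3] 0.4
blue [ 442.9 -109.5   58.4] 0.6
cornTL [672.2 133.9  49.8] 0.3
cornBL [417.6 138.1  51.2] 2.2
cornTR [ 662.3 -203.6   52. ] 2.0
rim x= [2.17578521e-02 6.68500041e+02] 648 96.22993827160494
rim x= [2.71596309e-02 4.13797734e+02] 627 261.0
120 [163, 164, 143, 152, 153, 98, 37, 39, 36, 37] [27, 28, 26, 26, 43, 50, 43, 39, 39, 44, 49, 49, 42, 102]
150 [165, 166, 151, 154, 146, 88, 29, 38, 38, 39] [28, 26, 28, 27, 28, 46, 52, 47, 39, 38, 45, 50, 48, 78]
180 [166, 166, 159, 163, 135, 66, 34, 39, 40, 41] [27, 29, 29, 28, 27, 35, 47, 51, 50, 51, 51, 51, 48, 44]
210 [166, 167, 161, 164, 128, 55, 35, 41, 43, 41] [29, 27, 29, 28, 28, 34, 47, 51, 44, 37, 38, 43, 49, 42]
235 [166, 166, 164, 166, 122, 47, 38, 43, 43, 42] [29, 30, 27, 28, 29, 29, 29, 44, 50, 52, 43, 38, 45, 50]
```

View pics/crop.png

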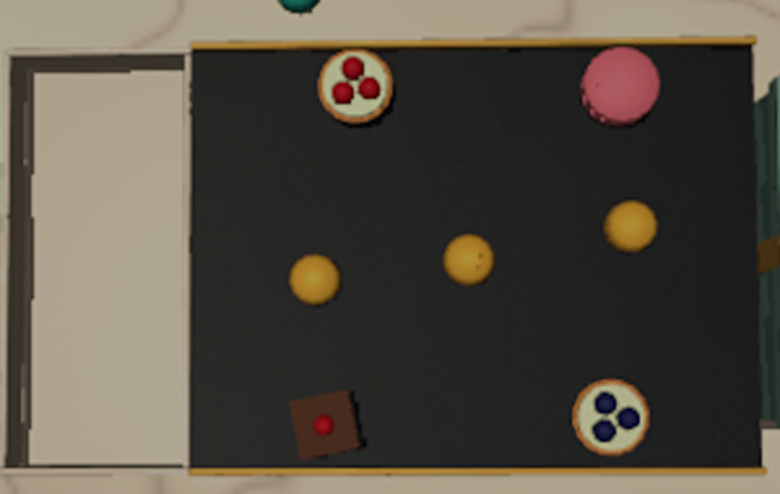

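The crop shows three plain gold domes on the slate and no impostors on the board. The fitted rims are 255 mm apart, against 256 mm expected. My tri matching also picked up tart crust, so I'll filter that out.

```bash
cat >> h.py <<'E'
def chocs():
    t,s=vision.snapshot("top"),vision.snapshot("scene")
    f=lambda L:[g[0] for g in L if g[1][2]>.6*g[1][0]*g[1][1]]
    G=sorted(f(gold(t,(190,110,468,250))),key=lambda g:g[0]); S=sorted(f(gold(s,(235,170,380,240))),key=lambda g:-g[0])
    return G,S
E
python3 - <<'E'
from h import *
G,S=chocs();print(len(G),len(S))
for g,q in zip(G,S): print(g.round(1),*[a.round(1) for a in tri(g,q)],onz("top",g,54).round(1))
for r in(120,180,235): print("end",onz("top",(252.8,r),45).round(1))
for r,u in(120,470),(235,472.7): print("far",onz("top",(u,r),45).round(1))
b=-.0245
for yaw in(np.pi/2+b,-np.pi/2+b):
  for p in((535,-140,180),(535,-140,63),(535,150,63)): 
    q=arm.solve_ik(p,[np.pi,0,yaw]);print(yaw,None if q is None else np.round(q,2))
E
```

```text
3 3
[300.3 186.8] [529.6  62.3  54.8] 1.6 [529.4  63.1  54. ]
[359.7 179.2] [538.8 -29.7  55.1] 2.1 [538.4 -28.9  54. ]
[422.2 166.4] [ 555.6 -126.4   55.3] 2.3 [ 555.2 -125.6   54. ]
end [638.2 135.8  45. ]
end [543.1 137.8  45. ]
end [457.1 139.6  45. ]
far [ 626.7 -204.7   45. ]
far [ 447.5 -200.4   45. ]
1.5462963267948966 [-0.16  0.52  0.46  2.08 -0.39  0.63  0.54]
1.5462963267948966 [ 0.09  0.67  0.09  2.13 -0.16  0.34  0.29]
1.5462963267948966 [-0.51  0.68  0.2   2.13 -0.36  0.36 -0.04]
-1.5952963267948965 [-0.51  0.76  1.11  2.1  -0.91  0.89 -2.02]
-1.5952963267948965 [ 0.51  0.72 -0.52  2.11  0.74  0.51  2.54]
-1.5952963267948965 [-0.09  0.7  -0.41  2.1   0.62  0.46  2.13]
```

```bash
cat >> h.py <<'E'
D=np.array([.0245,1,0]);RPY=[np.pi,0,np.pi/2-.0245]
def at(c,y,z): p=np.array([c[0],c[1],0])+D*(y-c[1]); p[2]=z; return p
def sweep(c,yend=140,back=34):
    arm.reach(at(c,c[1]-back,130),RPY)
    if arm.move_linear(at(c,c[1]-back,63),v=80,max_force=8): print("contact!",get_obs()["tcp_pos"]); return False
    a=arm.move_linear(at(c,yend,63),v=70,max_force=8)
    o=get_obs();print("push",a,o["tcp_pos"].round(1),o["ft_force"].round(2),o["t"])
    arm.move_linear(at(c,o["tcp_pos"][1]-8,63),v=80); arm.move_linear(at(c,o["tcp_pos"][1]-8,130),v=150); return not a
E
python3 - <<'E'
from h import *
arm.set_gripper(0.0);print(get_obs()["finger_gap"])
print(sweep((529.5,62.6)))
cv2.imwrite("pics/after1.png",vision.snapshot("scene")[:,:,::-1]);print(get_obs()["t"])
E
```

```text
0.0021526655584877203
push False [531.4 139.5  63. ] [-1.54  0.    0.46] 6.375
True
7.2833
```

View pics/after1.png

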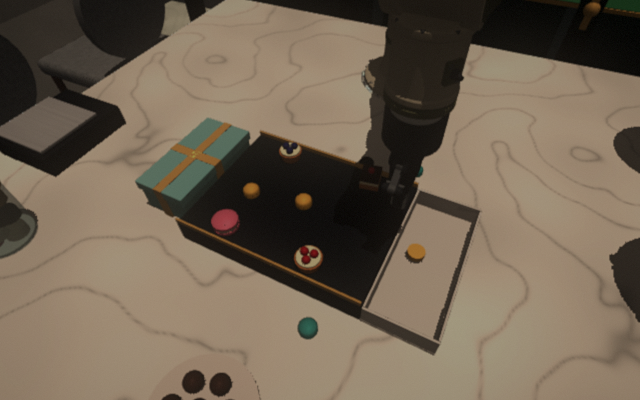

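The first chocolate lies in the tray at (416,252), and the other two are where they were. I'll sweep the second.

```bash
python3 - <<'E'
from h import *
print(sweep((538.6,-29.3)))
arm.reach((540,-60,250),RPY)
cv2.imwrite("pics/after2.png",vision.snapshot("scene")[:,:,::-1]);print(get_obs()["t"])
E
```

```text
push False [542.8 139.8  63. ] [-0.   -1.61 -0.23] 12.1333
True
13.9333
```

View pics/after2.png

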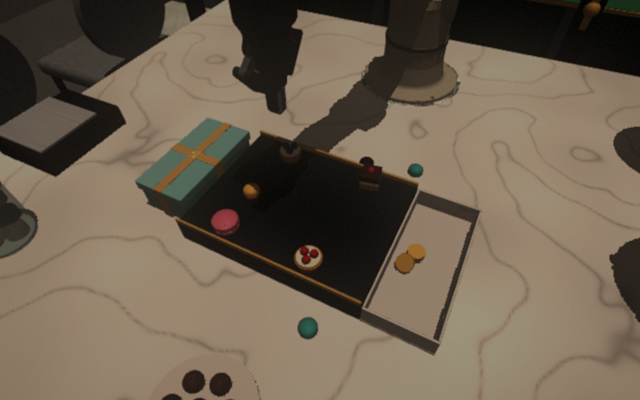

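Two chocolates are now in the tray, at (416,252) and (404,263). I'll sweep the third.

```bash
python3 - <<'E'
from h import *
print(sweep((555.4,-126)))
arm.reach((540,-60,250),RPY); arm.move_j([-1.374,.599,-.003,1.599,.002,.943,-.08])
t,s=vision.snapshot("top"),vision.snapshot("scene")
cv2.imwrite("pics/after3.png",np.hstack([t[80:280,170:490],s[120:320,170:490]])[:,:,::-1]);print(get_obs()["t"])
E
```

```text
push False [561.9 139.9  63. ] [-0.18  0.35  0.01] 20.0333
True
24.8167
```

View pics/after3.png

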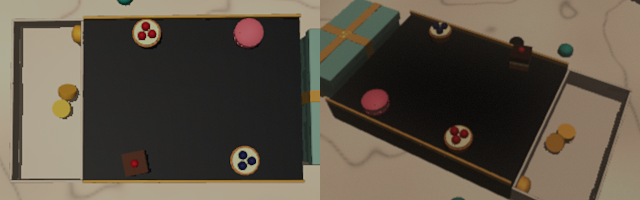

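The third chocolate went to a corner of the tray, at about top (247,114) and scene (355,306). I'll look closely to see whether it is inside.

```bash
python3 - <<'E'
from h import *
t,s=vision.snapshot("top"),vision.snapshot("scene")
f=lambda a:cv2.resize(a,(396,396),interpolation=cv2.INTER_CUBIC)
cv2.imwrite("pics/zoom.png",np.hstack([f(t[88:148,220:280]),f(s[275:335,325:385])])[:,:,::-1])
m=lambda im,b:[g for g in gold(im,b,10)]
A,B=m(t,(238,100,252,130)),m(s,(340,294,364,318));print(A,B)
for a in A[:1]:
  for b in B[:1]: print(tri(a[0],b[0]),onz("top",a[0],15),onz("scene",b[0],15))
print("corner inside", at((541.1+.0245*0+128,0),143,0), get_obs()["t"])
E
```

```text
[(array([246.47482014, 113.28776978]), [9, 18, 139])] [(array([350.85106383, 297.80851064]), [21, 9, 47])]
(array([658.20100065, 130.40498084,  38.0325099 ]), np.float64(35.72433950898924)) [656.23812249 150.42738247  15.        ] [655.22382026 110.52403005  15.        ]
corner inside [672.6035 143.       0.    ] 24.9167
```

View pics/zoom.png

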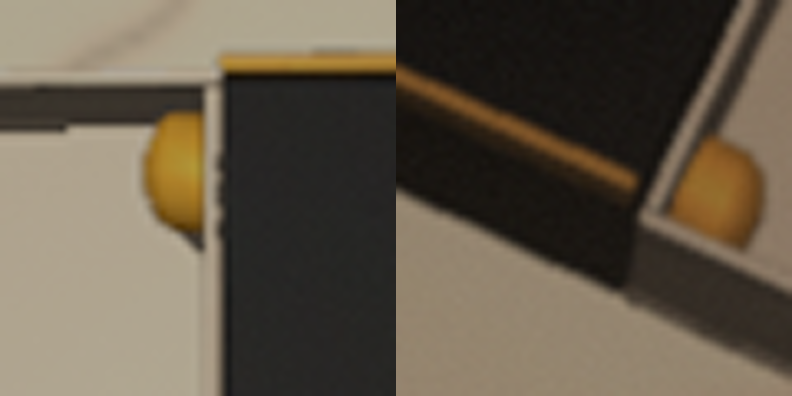

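The chocolate stands on edge inside the tray. Its flat face is against the board-side wall, so its origin is at |y| of about 53.5 mm or less and about 19 mm high, which is within the limits. I'll check that it is at rest and that the pastries haven't moved, then sign off.

```bash
python3 - <<'E'
from h import *
t0=vision.snapshot("top"); arm.sleep(1.5); t1=vision.snapshot("top")
A=[gold(t,(238,100,252,130),10)[0][0] for t in(t0,t1)];print(A)
ref=cv2.imread("pics/top0.png")[:,:,::-1]
for n,(u,v) in dict(red=(317,113),pink=(419,113),pf=(305,243),blue=(415,240)).items():
    r=cv2.matchTemplate(t1[v-22:v+22,u-22:u+22],np.ascontiguousarray(ref[v-14:v+14,u-14:u+14]),cv2.TM_CCOEFF_NORMED);_,b,_,l=cv2.minMaxLoc(r);print(n,b,np.array(l)-8)
if np.abs(A[0]-A[1]).max()<.3: print(order.sign_off() if 'order' in globals() else __import__('workcell').order.sign_off())
E
```

```text
[array([246.47482014, 113.28776978]), array([246.47482014, 113.28776978])]
red 0.999871551990509 [0 0]
pink 0.9997542500495911 [0 0]
pf 0.9972125887870789 [0 0]
blue 0.9999014735221863 [0 0]
the job is handed in; nothing more can be done
None
```

All three chocolates are in the tray (one on edge against the board-side wall, at rest), no pastry moved in the top view, and the job is handed in; sign-off returned no verdict.

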